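# Turn the washed spot plate over to drain

### The arm

A 6-joint arm with a two-finger parallel gripper is mounted at the origin on the work surface. World frame = base frame: x ahead of the robot, y to its left, z up, the work surface at z = 0. Lengths are in m, angles in rad, forces in N, time in s.
With the tool pointing down it reaches from about 0.3 to 0.875 m from the base axis. Payload 6.4 kg.
Tool frame: the origin (TCP) lies at the very end of the fingers, on their centre line; the grasp point (between the pads) lies grip_point_offset behind it (grip_point_offset is the distance from the TCP to the grasp point, in m); y points along the fingers, x is the direction in which the jaws open and shut, and the axes are right-handed (so a half turn about y gives the same grasp; the last joint's range is limited). The gripper opens to 85 mm and grips with 20 to 120 N. Pads are 22 mm wide; open, the fingers measure 114 mm over their backs; the gripper's body (76 mm by 85 mm) begins 54 mm behind the grasp point. The pads swing forward as they close: fully open they stand 13 mm farther back than shut.
Start: joints at [-1.447, 0.181, 1.607, -0, 1.354, -0.206], TCP at [0.186, -0.544, 0.231] pointing down, gripper open.
Joint ranges: [-2.99, 2.99], [-0.89, 2.07], [0.3, 2.58], [-1.14, 4.28], [0, 2.63], [-3.12, 3.12]. Speed limits (rad/s): [2.57, 2.57, 3.01, 3.14, 3.14, 3.14].

### API

Orientations are given as a unit quaternion [w, x, y, z].
In Python, from bench import get_obs, camera, camera_model, hand_in, grip_point_offset gives the robot as it stands.
- The arm moves only by the shell command python3 -m jog 'ROWS'. ROWS is JSON, a list of rows, each a list of 7 numbers: the shift along the tool's x, y, z in mm, then the turn, a rotation vector about the tool's x, y, z in degrees, then the gripper's target within -1 to 1 (shut at 1, half-way at 0, fully open at -1). In form: [[x, y, z, ax, ay, az, grip], ...]. A call has 1 to 8 rows; each row shifts and turns the commanded pose from where the row before left it, along the tool's axes as they then stand; what a row does not reach is not made up. A row lasts 1/12 s, in which the tool goes at most 41.7 mm and 7.16 degrees, less where a joint would pass 70% of its speed; a pose out of reach is approached as far as the arm can. A call is refused whole if a number of a shift passes 41.7 or a number of a turn 7.16, either way. A call with a gripper value outside its range is refused whole. The fingers move at their own pace and stop on an object; the grip force is fixed at half the most. Time passes only in rows, so rows that do not move let the fingers close. It gives the time, the measured TCP pose, the force and the opening at its end, in the units of the state.
- get_obs(): the state, without advancing time (a new reading comes with each control period).
- camera(name): name is "scene" or "top"; returns the picture (480x640x3 uint8, blue, green, red); there is no depth.
- camera_model(name): a dict with "K" (3x3 intrinsics, pixels), "pose" (4x4, takes a point from camera to world coordinates). Camera axes: x right, y down, z forward; pixel columns grow to the right and rows downward; lengths in m; the calibration is good to about 2 mm. A picture is of the moment at which its call begins. camera_model takes no time and is no camera call.
- hand_in(): hands the job in, once; it reports no verdict.
The state is a dict: "time_s": time; "q": joint angles; "dq": joint speeds; "joint_efforts": joint torques, N m; "eef_pos": TCP position; "eef_rot": TCP orientation; "wrist_force": force on the tool from outside, world axes, zero at the start; "torque": the same for the moment, N m; "opening": opening from 0.0 (shut) to 1.0 (fully open).
Only numpy, scipy, OpenCV 4.12 (cv2) and the standard library are available. Lean on these libraries where they do the work, as an engineer would, in place of code of your own. Each camera call takes 0.05 s, during which the arm holds its last target.

### The job

Turn the washed spot plate over to drain: with the fingertips, push it across the bench squarely against the low edge of the draining plate and keep pushing so that it tips up on that edge and flips over, coming to rest wells down, flat on top of the draining plate. Do not pick the spot plate up off its supports, do not disturb the other things on the bench, and finish clear of everything.

Things in the scene. Friction and masses are not known exactly. Their poses are not given: they have to be found in the camera images.
- spot_plate: Matt (not slippery) white plastic spot plate, 112 mm (x) by 96 mm (y) by 16 mm high, 0.13 kg; 12 wells in the upper face. The outer rim is 10 mm thick, its underside 6 mm above the bench (12 mm overhang round a recessed foot 88 by 72 mm). Starts wells up on the bench, a 112 mm side facing a long edge of the draining plate (up to 0.5 rad out of square, gap 5 to 240 mm), left or right. Origin: centre of the foot's underside; z out of the wells' face.
- drain_plate: Stainless steel draining plate with drain holes, fixed to the bench: 280 mm (x) by 160 mm (y), 10 mm high, flat top, square upright edges that act as a low wall. Origin: centre of its underside on the bench; its y is square to the two long edges, which lie at y = +80 and -80 mm. The spot plate starts beyond one of these.
- corner0 (a point): One of the four corners of the spot plate's rim, on its lower side, at x = 56 mm, y = 48 mm, z = 6 mm in the spot plate's frame.
- corner1 (a point): One of the four corners of the spot plate's rim, on its lower side, at x = 56 mm, y = -48 mm, z = 6 mm in the spot plate's frame.
- corner2 (a point): One of the four corners of the spot plate's rim, on its lower side, at x = -56 mm, y = -48 mm, z = 6 mm in the spot plate's frame.
- corner3 (a point): One of the four corners of the spot plate's rim, on its lower side, at x = -56 mm, y = 48 mm, z = 6 mm in the spot plate's frame.
- basin: Porcelain evaporating basin, round, 94 mm across the rim, 38 mm high, with a small spout. Loose on the bench, beyond the work. Origin: centre of the underside. Leave alone.
- quartz_dish: Rounded clear quartz glass dish, 82 mm across, 26 mm high. Loose on the bench to the right of the work. Origin: centre of the underside. Leave alone.
- brass_lens: Brass hand lens lying flat: ring 62 mm across, 10 mm thick, with a 100 mm handle along its +x. Loose on the bench to the left of the work. Origin: under the centre of the ring. Leave alone.
- counterweight: Squat iron counterweight, 58 mm across, 54 mm high with a small knob on top, 0.62 kg. Loose on the bench, beyond the work. Origin: centre of the underside. Leave alone.
There are look-alikes about, which are no part of the job. Several things have the shape of the spot_plate; the one meant has the colours described above.

How it is judged:
On the way, in this order (a step that is already met when the one before it is completed fails the run):
1. the spot plate, still lying flat, is pushed against the edge of the draining plate (contact force between spot_plate and drain_plate above 0.5 N and angle between spot_plate's own z axis and vertical below 0.3 rad), for 0.05 s.
2. the spot plate is tipped up on edge at the draining plate (angle between spot_plate's own z axis and vertical between 1.1 and 2.2 rad and contact force between spot_plate and drain_plate above 0.1 N), for 0.02 s.
At the end, for the whole second after the job is handed in: The spot plate lies still, wells down, flat (within 0.08 rad) on top of the draining plate (its foot, now on top, 23.5 to 28.5 mm above the bench), its centre at least 20 mm inside the draining plate's long edges and 15 mm inside the short ones (angle between spot_plate's own z axis and vertical above 3.06 rad and height (world z) of spot_plate between 0.0235 and 0.0285 m and y of spot_plate in the frame of drain_plate between -0.06 and 0.06 m and x of spot_plate in the frame of drain_plate between -0.125 and 0.125 m and contact force between spot_plate and drain_plate above 0.3 N and linear speed of spot_plate below 0.02 m/s and angular speed of spot_plate below 0.1 rad/s); the robot touches nothing.
It fails at once if the spot plate is lifted: all four corners of its rim more than 40 mm above the bench at once (height (world z) of each of corner0, corner1, corner2, corner3 above 0.04 m).
It fails at once if another thing on the bench is shifted by more than 20 mm (distance of any of basin, quartz_dish, brass_lens, counterweight from where it was at the start of the episode above 0.02 m).
It also fails if it takes over 56 s, if anything falls off the work surface, if the arm or the gripper's body presses on something with over 40 N, if the wrist force passes 120 N, or if a joint passes its speed limit or range.

## Working session

There is one attempt and no reset: what is moved stays moved. The work goes in short steps, Python scripts to look and compute and a shell command to move; the robot and the scene stay as the last step left them, time stands still between calls to the robot, and variables do not carry over. Pictures are saved under pics/ and viewed, and the job is handed in when it is done.

```bash
ls; mkdir -p pics; python3 - <<'E'
from bench import *
import cv2
o=get_obs();print(o)
print(grip_point_offset)
for n in("scene","top"):
    cv2.imwrite(f"pics/{n}0.png",camera(n));m=camera_model(n);print(n,m["K"],m["pose"])
E
```

```text
pics
{'time_s': 0.0, 'q': array([-1.44727654e+00,  1.81551868e-01,  1.60798231e+00, -1.16384060e-05,
        1.35383149e+00, -2.06294996e-01]), 'dq': array([1.93058996e-04, 1.72523568e-04, 4.98952666e-04, 3.66842639e-05,
       1.31099880e-03, 3.13949439e-04]), 'joint_efforts': array([-9.17356192e-04, -4.44874763e+01, -3.51337016e+01, -3.00418515e-04,
        9.26828769e-03, -1.60837965e-05]), 'eef_pos': array([ 0.18617039, -0.54344468,  0.2303905 ]), 'eef_rot': array([ 0.57575605, -0.57483907,  0.4115629 , -0.41070792]), 'wrist_force': array([-0.3931582 , -0.53548775,  0.04460009]), 'torque': array([-0.00034343, -0.03423697,  0.01405009]), 'opening': 0.9999711768500457}
0.0187
scene [[479.31779028   0.         322.65325567]
 [  0.         479.31779028 247.38747025]
 [  0.           0.           1.        ]] [[-0.65970743  0.6481005  -0.38046267  0.99139116]
 [ 0.75151719  0.56700912 -0.33722778  0.37569264]
 [-0.00283169 -0.50839591 -0.86111879  0.98490293]
 [ 0.          0.          0.          1.        ]]
top [[512.34414297   0.         313.3407038 ]
 [  0.         512.34414297 238.06464424]
 [  0.           0.           1.        ]] [[ 2.69012337e-02 -9.89659276e-01  1.40893016e-01  3.92556582e-01]
 [-9.99638081e-01 -2.66570221e-02  3.62067943e-03 -1.40830067e-02]
 [ 1.72549255e-04 -1.40939425e-01 -9.90018206e-01  1.28376689e+00]
 [ 0.00000000e+00  0.00000000e+00  0.00000000e+00  1.00000000e+00]]
```

View pics/scene0.png

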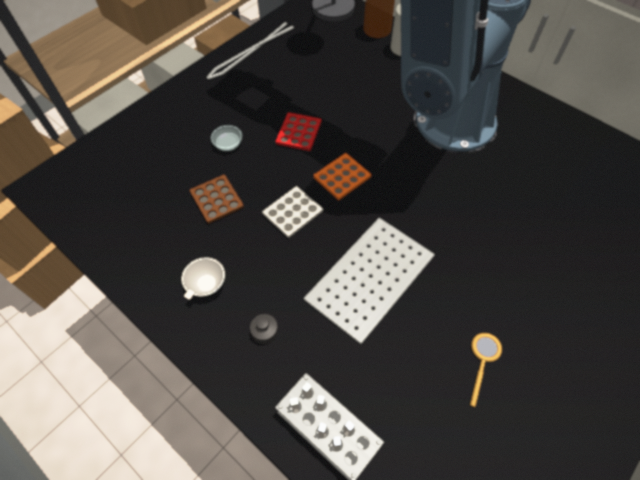

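View pics/top0.png

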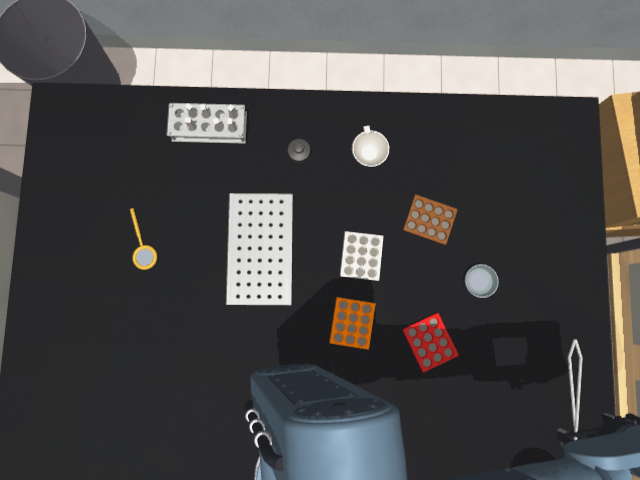

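The top view shows the white spot plate at about (362,256), the draining plate at (260,249) to its left, and look-alikes at (353,323), (431,342) and (430,219). I'll enlarge it for corners.

```bash
python3 - <<'E'
import cv2
im=cv2.imread("pics/top0.png")
cv2.imwrite("pics/cropA.png",cv2.resize(im[180:320,220:400],None,fx=4.2,fy=4.2,interpolation=cv2.INTER_CUBIC))
E
```

```text
(no output)
```

View pics/cropA.png

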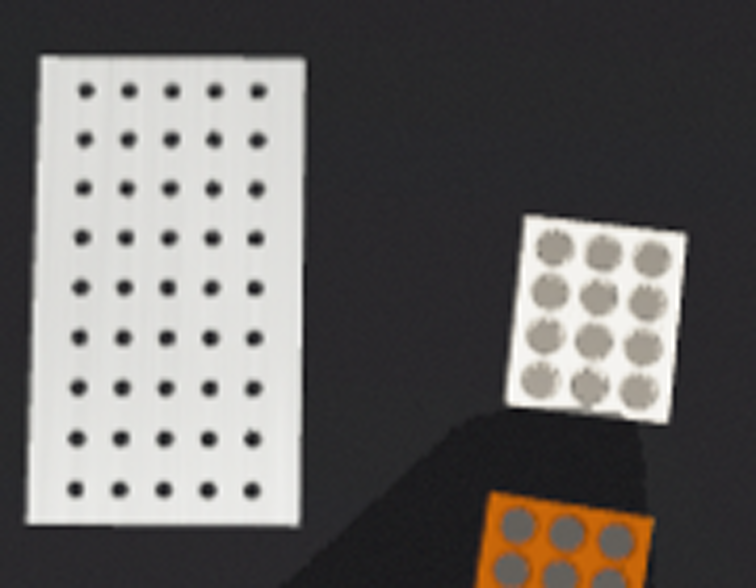

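The crop gives the draining plate's corners at (40,57), (305,59), (299,525) and (27,524). The spot plate's are at (525,214), (686,234), (669,423) and (506,404).

```bash
cat > h.py <<'E'
import numpy as np
from bench import *
def px(name,u,v,z):
    m=camera_model(name);K=np.array(m["K"]);P=np.array(m["pose"])
    d=P[:3,:3]@np.linalg.solve(K,[u,v,1.]);o=P[:3,3]
    return o+d*(z-o[2])/d[2]
def proj(name,p):
    m=camera_model(name);K=np.array(m["K"]);P=np.array(m["pose"])
    c=K@(P[:3,:3].T@(np.array(p)-P[:3,3]));return c[:2]/c[2]
E
python3 - <<'E'
from h import *
from scipy.spatial.transform import Rotation as R
np.set_printoptions(precision=4,suppress=True)
def f(c,z): 
    p=np.array([px("top",220+(a+.5)/4.2-.5,180+(b+.5)/4.2-.5,z) for a,b in c]);n=np.linalg.norm(np.roll(p,-1,0)-p,axis=1)
    print(p[:,:2],p.mean(0),n); 
    e=(p[0]+p[1]-p[2]-p[3]);print("long dir",np.degrees(np.arctan2(e[1],e[0])))
    e=(p[0]+p[3]-p[2]-p[1]);print("y dir",np.degrees(np.arctan2(e[1],e[0])))
f([(40,57),(305,59),(299,525),(27,524)],.010)
f([(525,214),(686,234),(669,423),(506,404)],.016)
# others
for n,u,v,z in [("basin",371,149,.038),("weight",299,150,.03),("dish",482,281,.026),("lens",145,257,.01)]: print(n,px("top",u,v,z))
for u,v in [(335,297),(376,301),(369,350),(329,345)]: print(px("top",u,v,.016))
q=get_obs()['eef_rot'];print(R.from_quat(np.roll(q,-1)).as_matrix())
E
```

```text
[[0.6833 0.2077]
 [0.6864 0.0473]
 [0.4066 0.0416]
 [0.4029 0.2013]] [0.5448 0.1245 0.01  ] [0.1605 0.2798 0.1597 0.2804]
long dir 1.2311060898292587
y dir 91.21688668412824
[[ 0.594  -0.0872]
 [ 0.5846 -0.1833]
 [ 0.4719 -0.1742]
 [ 0.4805 -0.0781]] [ 0.5327 -0.1307  0.016 ] [0.0965 0.113  0.0964 0.1139]
long dir -4.609263005338247
y dir 84.62956351767274
basin [ 0.8002 -0.1486  0.038 ]
weight [0.7953 0.0329 0.03  ]
dish [ 0.4764 -0.4255  0.026 ]
lens [0.5147 0.4096 0.01  ]
[ 0.4281 -0.0666  0.016 ]
[ 0.421  -0.1675  0.016 ]
[ 0.3026 -0.1517  0.016 ]
[ 0.3119 -0.0545  0.016 ]
[[ 0.3238 -0.0002  0.9461]
 [-0.9461  0.0016  0.3238]
 [-0.0016 -1.      0.0004]]
```

Both sizes check out: 160 x 280 and 96 x 113 mm. The edge to use is at y≈0.045, turned +1.2°. The spot plate is turned about -5°, so it needs about 6° of squaring. I'll move above the bench behind it, then turn the jaws parallel to the edge.

```bash
python3 -m jog '[[-16.2,0,35.8,0,0,0,-0.4],[-16.2,0,35.8,0,0,0,-0.4],[-16.2,0,35.8,0,0,0,-0.4],[-16.2,0,35.8,0,0,0,-0.4],[-16.2,0,35.8,0,0,0,-0.4],[-16.2,0,35.8,0,0,0,-0.4]]'; python3 -m jog '[[-16.2,0,35.8,0,0,0,-0.4],[-16.2,0,35.8,0,0,0,-0.4],[-16.2,0,35.8,0,0,0,-0.4],[-16.2,0,35.8,0,0,0,-0.4],[-16.2,0,35.8,0,0,0,-0.4],[-16.2,0,35.8,0,0,0,-0.4]]';  python3 -m jog '[[0,0,0,0,-7,0,-0.4],[0,0,0,0,-7,0,-0.4],[0,0,0,0,-7,0,-0.4],[0,0,0,0,-7,0,-0.4],[0,0,0,0,-7,0,-0.4],[0,0,0,0,-7,0,-0.4],[0,0,0,0,-7,0,-0.4]]';python3 -m jog '[[0,0,0,0,-7,0,-0.4],[0,0,0,0,-7,0,-0.4],[0,0,0,0,-7,0,-0.4],[0,0,0,0,-2.2,0,-0.4],[0,0,0,0,0,0,-0.4]]'
cat >> h.py <<'E'
from scipy.spatial.transform import Rotation as R
def st():
    o=get_obs();M=R.from_quat(np.roll(o['eef_rot'],-1)).as_matrix()
    print(round(o['time_s'],2),o['eef_pos'].round(4),'F',o['wrist_force'].round(2),'xaz',np.degrees(np.arctan2(M[1,0],M[0,0])).round(2),'y',M[:,1].round(4),o['opening'])
E
python3 -c "
from h import *;st()"
```

```text
time_s: 0.6
eef_pos: [0.3589, -0.3808, 0.231]
eef_rot: [0.575, -0.575, 0.411, -0.411]
wrist_force: [1.2, -0.3, 0.4]
opening: 0.697
time_s: 1.1
eef_pos: [0.5307, -0.2192, 0.231]
eef_rot: [-0.575, 0.575, -0.411, 0.411]
wrist_force: [0.3, -1.0, 0.3]
opening: 0.699
time_s: 1.68
eef_pos: [0.5295, -0.2207, 0.2307]
eef_rot: [0.695, -0.694, 0.134, -0.133]
wrist_force: [-0.1, -0.5, 0.5]
opening: 0.702
time_s: 2.1
eef_pos: [0.5295, -0.2208, 0.2308]
eef_rot: [0.707, -0.707, -0.007, 0.007]
wrist_force: [-0.4, -1.1, 0.8]
opening: 0.703
2.1 [ 0.5295 -0.2208  0.2308] F [-0.37 -1.07  0.83] xaz 1.17 y [-8.e-04  5.e-04 -1.e+00] 0.7025097944352482
```

```bash
python3 -m jog '[[0,40,-2,0,0,0,-0.4],[0,40,-2,0,0,0,-0.4],[0,40,-2,0,0,0,-0.4],[0,40,-2,0,0,0,-0.4],[0,31,0,0,0,0,-0.4],[0,15,0,0,0,0,-0.4],[0,0,0,0,0,0,-0.4]]'; python3 - <<'E'
from h import *
import cv2
st()
im=camera("scene");cv2.imwrite("pics/s1.png",cv2.resize(im[120:300,180:400],None,fx=3.5,fy=3.3,interpolation=cv2.INTER_CUBIC))
im=camera("top");cv2.imwrite("pics/t1.png",cv2.resize(im[180:330,220:420],None,fx=4,fy=4,interpolation=cv2.INTER_CUBIC))
E
```

```text
time_s: 2.68
eef_pos: [0.5265, -0.2267, 0.0204]
eef_rot: [0.709, -0.705, -0.003, 0.009]
wrist_force: [-1.6, -0.3, -0.4]
opening: 0.702
2.68 [ 0.5265 -0.2267  0.0204] F [-1.6  -0.33 -0.41] xaz 0.99 y [-0.0075  0.0053 -1.    ] 0.7019786767417747
```

View pics/s1.png

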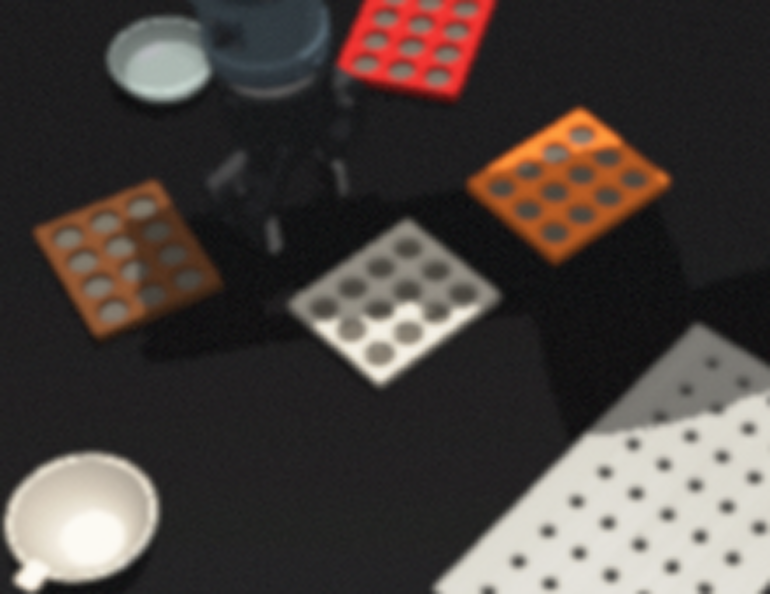

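View pics/t1.png

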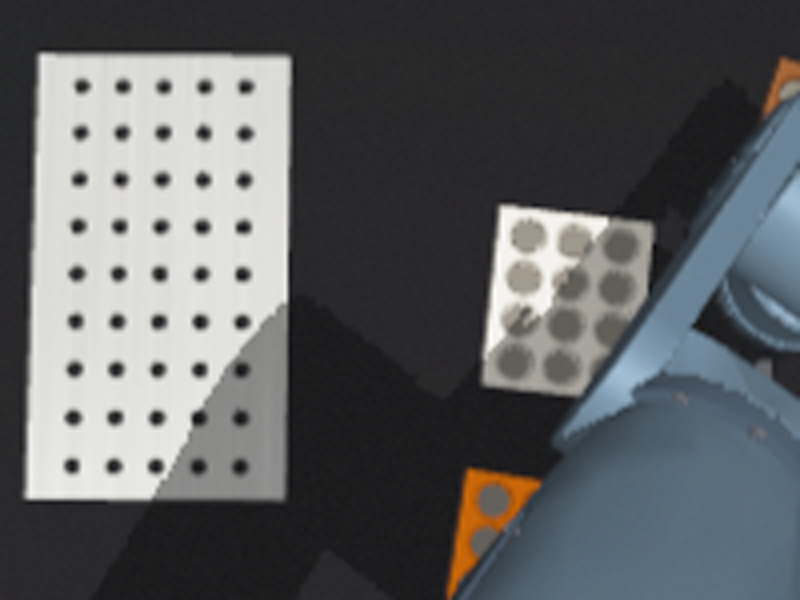

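The fingertips show as grey tips ending at about (275,250) and (343,195) in the crop, behind the plate and clear of the brown look-alike. Next is their height.

```bash
python3 - <<'E'
from h import *
for dx in (.036,-.036):
  for z in (.015,.02,.025,.03,.035):
    p=proj("scene",[.5265+dx,-.2267,z]);print(dx,z,((p[0]-180)*3.5).round(),((p[1]-120)*3.3).round())
E
```

```text
0.036 0.015 266.0 254.0
0.036 0.02 265.0 250.0
0.036 0.025 264.0 246.0
0.036 0.03 263.0 242.0
0.036 0.035 263.0 238.0
-0.036 0.015 336.0 198.0
-0.036 0.02 336.0 194.0
-0.036 0.025 335.0 189.0
-0.036 0.03 334.0 185.0
-0.036 0.035 334.0 181.0
```

```bash
python3 -m jog '[[0,5,0,0,0,0,-0.4],[0,4,0,0,0,0,-0.4],[0,3,0,0,0,0,-0.4],[0,0,0,0,0,0,-0.4]]'; python3 -m jog '[[0,2,0,0,0,0,-0.4],[0,2,0,0,0,0,-0.4],[0,0,0,0,0,0,-0.4]]'; python3 -c "
from h import *;st()"
```

```text
time_s: 3.12
eef_pos: [0.53, -0.229, 0.0135]
eef_rot: [-0.707, 0.707, 0.007, -0.007]
wrist_force: [0.5, 0.2, -0.4]
opening: 0.697
time_s: 3.37
eef_pos: [0.5297, -0.2289, 0.0091]
eef_rot: [0.707, -0.707, -0.007, 0.007]
wrist_force: [-0.1, 0.3, 0.4]
opening: 0.701
3.37 [ 0.5297 -0.2289  0.0091] F [-0.13  0.27  0.42] xaz 1.09 y [-2.e-04  2.e-04 -1.e+00] 0.7014046995736308
```

```bash
python3 -m jog '[[0,2,0,0,0,0,-0.4],[0,2,0,0,0,0,-0.4],[0,0,0,0,0,0,-0.4]]'; python3 -m jog '[[0,1.5,0,0,0,0,-0.4],[0,0,0,0,0,0,-0.4]]'
```

```text
time_s: 3.62
eef_pos: [0.5296, -0.2288, 0.0048]
eef_rot: [0.707, -0.707, -0.007, 0.007]
wrist_force: [-0.8, 0.3, -1.6]
opening: 0.7
time_s: 3.78
eef_pos: [0.5297, -0.2289, 0.0035]
eef_rot: [0.707, -0.707, -0.007, 0.007]
wrist_force: [-0.0, 0.2, 0.6]
opening: 0.7
```

```bash
python3 -m jog '[[0,2,0,0,0,0,-0.4],[0,0,0,0,0,0,-0.4]]'; python3 -m jog '[[0,2,0,0,0,0,-0.4],[0,0,0,0,0,0,-0.4]]'
```

```text
time_s: 3.95
eef_pos: [0.5297, -0.2289, 0.0015]
eef_rot: [0.707, -0.707, -0.007, 0.007]
wrist_force: [0.8, 0.4, -0.4]
opening: 0.697
time_s: 4.12
eef_pos: [0.5297, -0.2289, -0.0006]
eef_rot: [0.707, -0.707, -0.007, 0.007]
wrist_force: [0.7, 0.5, 0.0]
opening: 0.698
```

```bash
python3 -m jog '[[0,1.5,0,0,0,0,-0.4],[0,0,0,0,0,0,-0.4]]'; python3 -m jog '[[0,1.5,0,0,0,0,-0.4],[0,0,0,0,0,0,-0.4]]'; python3 -m jog '[[0,1.5,0,0,0,0,-0.4],[0,0,0,0,0,0,-0.4]]'
```

```text
time_s: 4.28
eef_pos: [0.5298, -0.2289, -0.002]
eef_rot: [0.707, -0.707, -0.007, 0.007]
wrist_force: [0.4, 0.8, 0.3]
opening: 0.7
time_s: 4.45
eef_pos: [0.5298, -0.2289, -0.0034]
eef_rot: [0.707, -0.707, -0.007, 0.007]
wrist_force: [-0.8, 0.6, 0.0]
opening: 0.699
time_s: 4.62
eef_pos: [0.5298, -0.2289, -0.0049]
eef_rot: [0.707, -0.707, -0.007, 0.007]
wrist_force: [-0.1, -0.9, 0.4]
opening: 0.701
```

```bash
python3 -m jog '[[0,0,12,0,0,0,-0.4],[0,0,12,0,0,0,-0.4],[0,0,4,0,0,0,-0.4],[0,0,4,0,0,0,-0.4],[0,0,4,0,0,0,-0.4],[0,0,4,0,0,0,-0.4],[0,0,4,0,0,0,-0.4],[0,0,4,0,0,0,-0.4]]';  python3 -m jog '[[0,0,4,0,0,0,-0.4],[0,0,5,0,0,0,-0.4],[0,0,5,0,0,0,-0.4],[0,0,5,0,0,0,-0.4],[0,0,5,0,0,0,-0.4],[0,0,5,0,0,0,-0.4],[0,0,0,0,0,0,-0.4]]'; python3 - <<'E'
from h import *
import cv2
st()
im=camera("scene");cv2.imwrite("pics/s2.png",cv2.resize(im[120:300,180:400],None,fx=3.5,fy=3.3,interpolation=cv2.INTER_CUBIC))
im=camera("top");cv2.imwrite("pics/t2.png",cv2.resize(im[180:330,220:420],None,fx=4,fy=4,interpolation=cv2.INTER_CUBIC))
E
```

```text
time_s: 5.28
eef_pos: [0.5291, -0.1808, -0.0047]
eef_rot: [-0.707, 0.707, 0.007, -0.007]
wrist_force: [-0.2, -0.5, -0.5]
opening: 0.701
time_s: 5.87
eef_pos: [0.5282, -0.1508, -0.0048]
eef_rot: [0.707, -0.707, -0.007, 0.007]
wrist_force: [-0.5, 0.4, -0.5]
opening: 0.701
5.87 [ 0.5282 -0.1508 -0.0048] F [-0.46  0.39 -0.48] xaz 1.14 y [-5.e-04  6.e-04 -1.e+00] 0.7011619089565952
```

View pics/s2.png

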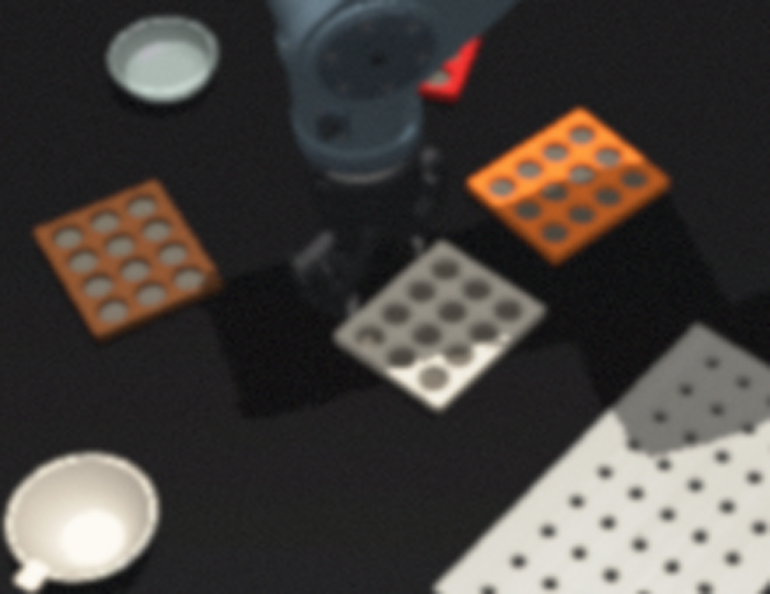

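View pics/t2.png

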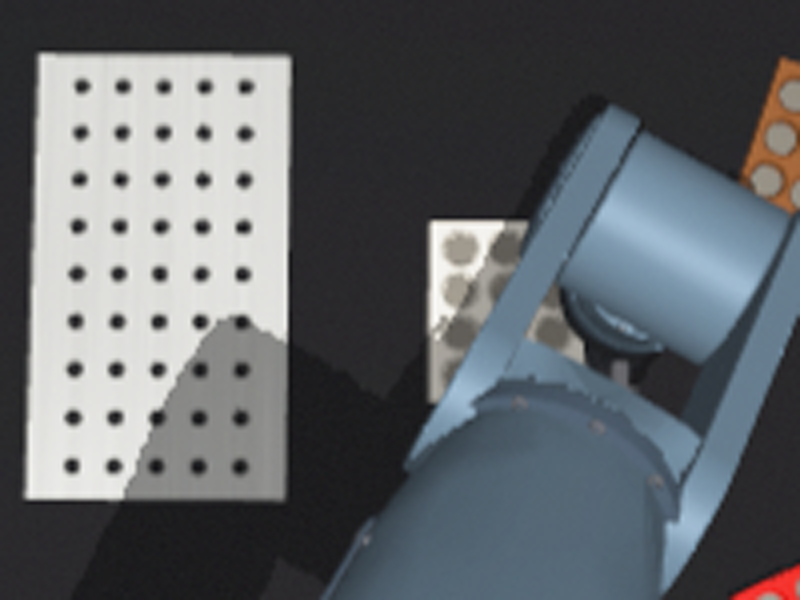

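In the top view the plate has turned square, with its leading edge vertical at x≈429 in the crop and parallel to the draining plate's edge.

```bash
python3 - <<'E'
from h import *
print(px("top",220+429/4,180+221/4,.016),px("top",220+428/4,180+400/4,.016))
print(px("top",220+290/4,180+221/4,.01),px("top",220+288/4,180+400/4,.01))
E
```

```text
[ 0.58102266 -0.04403479  0.016     ] [ 0.46927278 -0.04599642  0.016     ]
[0.57956302 0.04312483 0.01      ] [0.46729778 0.04070125 0.01      ]
```

```bash
python3 -m jog '[[0,0,5,0,0,0,-0.4],[0,0,8,0,0,0,-0.4],[0,0,10,0,0,0,-0.4],[0,0,10,0,0,0,-0.4],[0,0,10,0,0,0,-0.4],[0,0,10,0,0,0,-0.4],[0,0,10,0,0,0,-0.4],[0,0,7,0,0,0,-0.4]]'; python3 -m jog '[[0,0,5,0,0,0,-0.4],[0,0,3,0,0,0,-0.4],[0,0,3,0,0,0,-0.4],[0,0,0,0,0,0,-0.4]]';python3 -m jog '[[0,0,2,0,0,0,-0.4],[0,0,2,0,0,0,-0.4],[0,0,0,0,0,0,-0.4]]'
```

```text
time_s: 6.63
eef_pos: [0.5269, -0.0804, -0.0047]
eef_rot: [0.707, -0.707, -0.007, 0.007]
wrist_force: [0.5, -0.2, 0.9]
opening: 0.701
time_s: 6.97
eef_pos: [0.5267, -0.0704, -0.0048]
eef_rot: [0.707, -0.707, -0.007, 0.007]
wrist_force: [0.5, -0.4, -0.3]
opening: 0.704
time_s: 7.22
eef_pos: [0.5267, -0.0669, -0.0048]
eef_rot: [0.707, -0.707, -0.007, 0.007]
wrist_force: [-0.1, -0.9, 0.2]
opening: 0.701
```

```bash
python3 -m jog '[[0,0,1.5,0,0,0,-0.4],[0,0,1.5,0,0,0,-0.4],[0,0,0,0,0,0,-0.4]]';python3 -m jog '[[0,0,1.5,0,0,0,-0.4],[0,0,0,0,0,0,-0.4],[0,0,0,0,0,0,-0.4]]'
```

```text
time_s: 7.47
eef_pos: [0.5266, -0.0638, -0.0047]
eef_rot: [0.707, -0.707, -0.007, 0.007]
wrist_force: [0.7, -0.5, 0.7]
opening: 0.698
time_s: 7.72
eef_pos: [0.5266, -0.0623, -0.0047]
eef_rot: [0.707, -0.707, -0.007, 0.007]
wrist_force: [0.3, -0.2, -0.6]
opening: 0.702
```

```bash
python3 -m jog '[[0,0,1,0,0,0,-0.4],[0,0,0,0,0,0,-0.4],[0,0,0,0,0,0,-0.4]]';python3 -m jog '[[0,0,1,0,0,0,-0.4],[0,0,0,0,0,0,-0.4],[0,0,0,0,0,0,-0.4]]';python3 -m jog '[[0,0,1,0,0,0,-0.4],[0,0,0,0,0,0,-0.4],[0,0,0,0,0,0,-0.4]]'
```

```text
time_s: 7.97
eef_pos: [0.5268, -0.0616, -0.0046]
eef_rot: [-0.707, 0.707, 0.007, -0.007]
wrist_force: [-0.1, -1.0, -0.4]
opening: 0.697
time_s: 8.22
eef_pos: [0.527, -0.0615, -0.0045]
eef_rot: [-0.706, 0.708, 0.007, -0.007]
wrist_force: [0.3, -5.8, 0.4]
opening: 0.699
time_s: 8.47
eef_pos: [0.527, -0.0615, -0.0044]
eef_rot: [-0.706, 0.708, 0.007, -0.007]
wrist_force: [-1.3, -10.6, -0.8]
opening: 0.698
```

```bash
python3 - <<'E'
from h import *
import cv2
st()
im=camera("scene");cv2.imwrite("pics/s3.png",cv2.resize(im[150:310,260:460],None,fx=4,fy=3.7,interpolation=cv2.INTER_CUBIC))
im=camera("top");cv2.imwrite("pics/t3.png",cv2.resize(im[180:330,220:420],None,fx=4,fy=4,interpolation=cv2.INTER_CUBIC))
E
```

```text
8.47 [ 0.527  -0.0615 -0.0044] F [ -1.27 -10.57  -0.8 ] xaz 1.14 y [ 7.0e-04 -3.1e-03 -1.0e+00] 0.6983113268084696
```

View pics/s3.png

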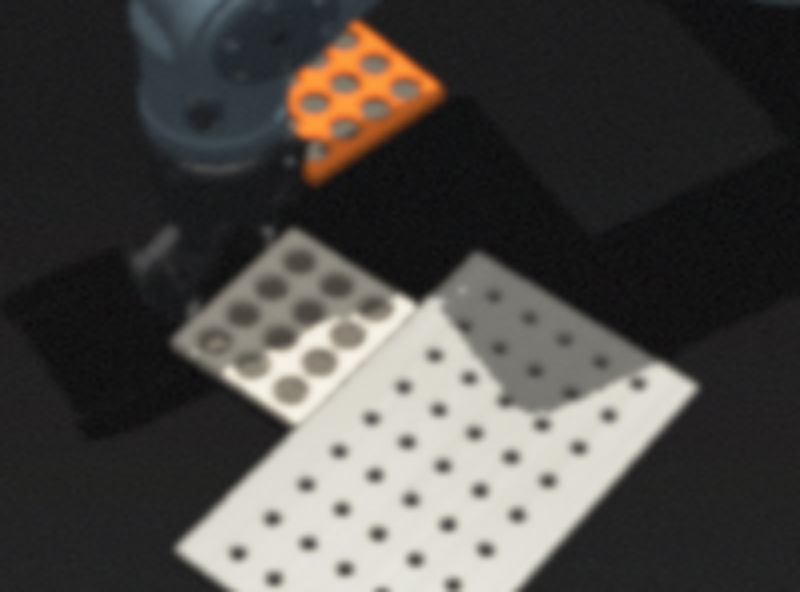

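View pics/t3.png

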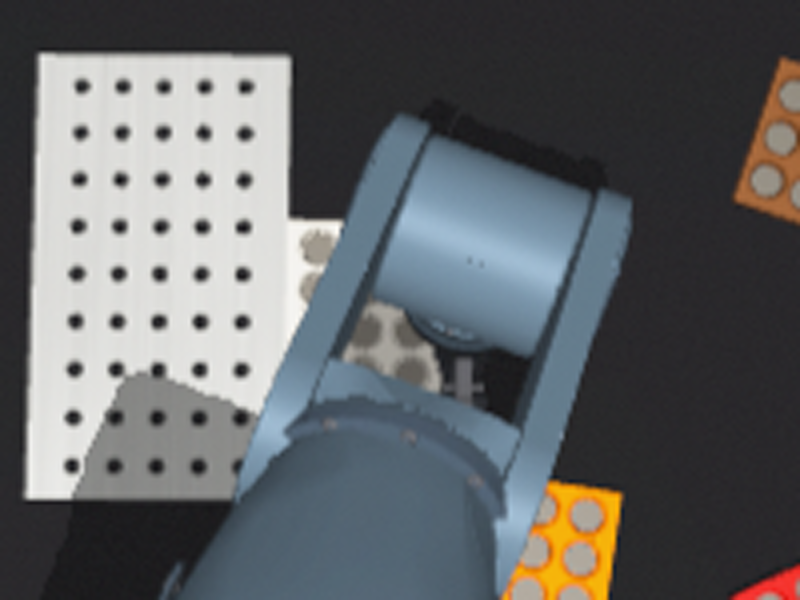

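The plate is flat and square against the edge with a 10.6 N push. Now I'll lift the trailing edge by friction while keeping the pressure on.

```bash
python3 -m jog '[[0,-2,0.3,0,0,0,-0.4],[0,-2,0,0,0,0,-0.4],[0,-2,0,0,0,0,-0.4],[0,-2,0,0,0,0,-0.4],[0,0,0,0,0,0,-0.4]]'; python3 - <<'E'
from h import *
import cv2
st()
im=camera("scene");cv2.imwrite("pics/s4.png",cv2.resize(im[150:310,260:460],None,fx=4,fy=3.7,interpolation=cv2.INTER_CUBIC))
E
```

```text
time_s: 8.98
eef_pos: [0.527, -0.0611, 0.0039]
eef_rot: [-0.706, 0.708, 0.007, -0.007]
wrist_force: [-1.9, -9.8, -0.2]
opening: 0.698
8.98 [ 0.527  -0.0611  0.0039] F [-1.92 -9.8  -0.25] xaz 1.13 y [ 7.0e-04 -2.9e-03 -1.0e+00] 0.698073713370986
```

View pics/s4.png

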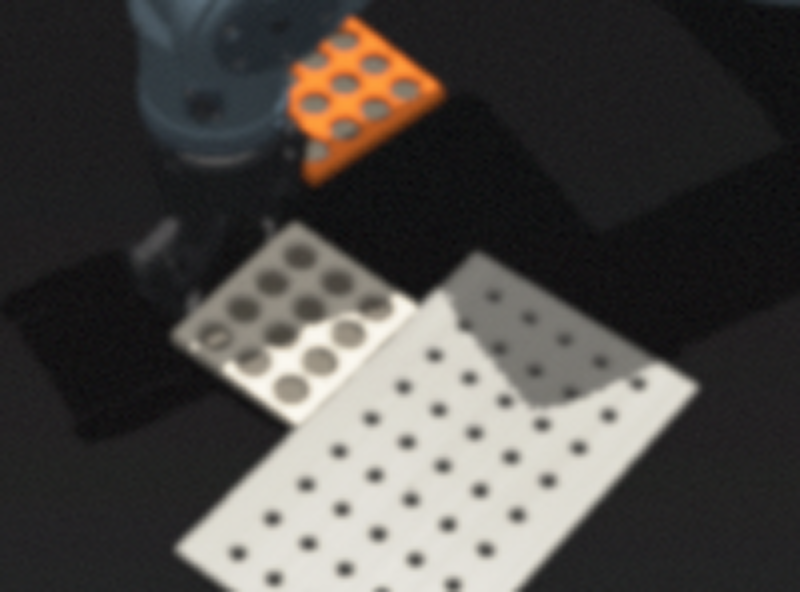

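The trailing edge has risen about 8 mm (left corner from row 343 to 333), so the friction is holding. I'll keep going along the arc.

```bash
python3 -m jog '[[0,-2,0.2,0,0,0,-0.4],[0,-2,0.2,0,0,0,-0.4],[0,-2,0.2,0,0,0,-0.4],[0,-2,0.2,0,0,0,-0.4],[0,-2,0.3,0,0,0,-0.4],[0,-2,0.4,0,0,0,-0.4],[0,0,0,0,0,0,-0.4]]'; python3 - <<'E'
from h import *
import cv2
st()
im=camera("scene");cv2.imwrite("pics/s5.png",cv2.resize(im[150:310,260:460],None,fx=4,fy=3.7,interpolation=cv2.INTER_CUBIC))
E
```

```text
time_s: 9.62
eef_pos: [0.5271, -0.0596, 0.0161]
eef_rot: [-0.706, 0.708, 0.007, -0.007]
wrist_force: [-1.9, -9.2, 0.4]
opening: 0.697
9.62 [ 0.5271 -0.0596  0.0161] F [-1.86 -9.24  0.37] xaz 1.12 y [ 9.e-04 -3.e-03 -1.e+00] 0.6967987294948018
```

View pics/s5.png

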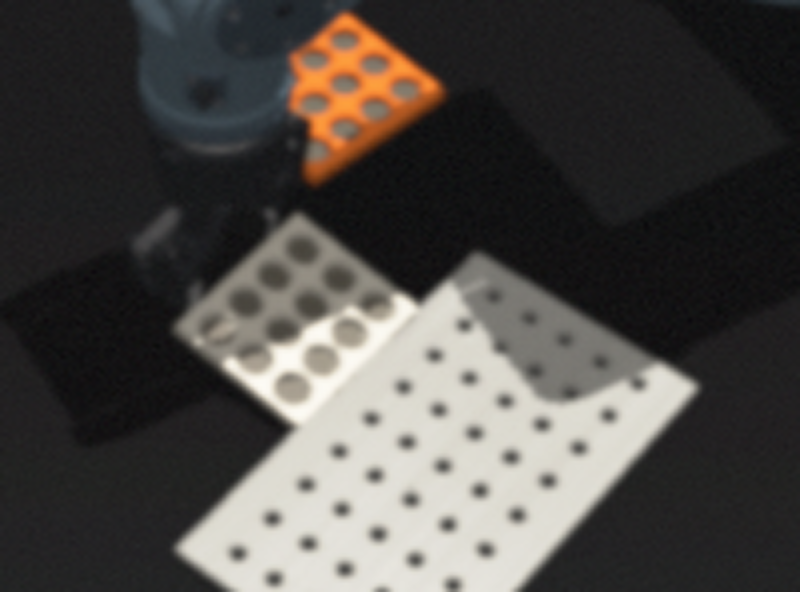

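Tip-up is now about 12°. I'll carry on, and lean the hand back as it goes so the finger faces push up under the rim.

```bash
python3 -m jog '[[0,-2.6,0.85,2,0,0,-0.4],[0,-2.6,1.05,2,0,0,-0.4],[0,-2.5,1.25,2,0,0,-0.4],[0,-2.4,1.4,2,0,0,-0.4],[0,-2.3,1.6,2,0,0,-0.4],[0,0,0,0,0,0,-0.4]]'; python3 - <<'E'
from h import *
import cv2
st()
im=camera("scene");cv2.imwrite("pics/s6.png",cv2.resize(im[150:310,260:460],None,fx=4,fy=3.7,interpolation=cv2.INTER_CUBIC))
E
```

```text
time_s: 10.17
eef_pos: [0.527, -0.0539, 0.0287]
eef_rot: [0.766, -0.643, -0.006, 0.006]
wrist_force: [-0.3, -2.9, 0.3]
opening: 0.698
10.17 [ 0.527  -0.0539  0.0287] F [-0.33 -2.94  0.29] xaz 1.01 y [-0.0021  0.1741 -0.9847] 0.6984986418857436
```

View pics/s6.png

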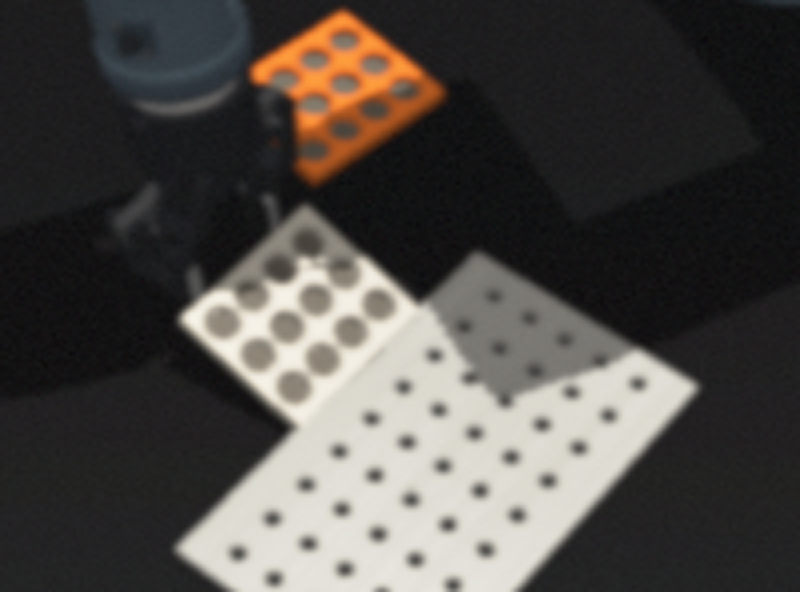

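Tip-up is about 21° and both corners are rising evenly. The push has dropped to 3 N, so I'll add a little forward.

```bash
python3 -m jog '[[0,-2.1,2.4,2,0,0,-0.4],[0,-2.05,2.4,2,0,0,-0.4],[0,-1.9,2.4,2,0,0,-0.4],[0,-1.75,2.5,2,0,0,-0.4],[0,-1.6,2.6,2,0,0,-0.4],[0,0,0,0,0,0,-0.4]]'; python3 - <<'E'
from h import *
import cv2
st()
im=camera("scene");cv2.imwrite("pics/s7.png",cv2.resize(im[150:310,260:460],None,fx=4,fy=3.7,interpolation=cv2.INTER_CUBIC))
E
```

```text
time_s: 10.72
eef_pos: [0.5268, -0.0434, 0.0404]
eef_rot: [0.819, -0.574, -0.005, 0.007]
wrist_force: [0.6, -3.9, -0.6]
opening: 0.699
10.72 [ 0.5268 -0.0434  0.0404] F [ 0.65 -3.86 -0.63] xaz 1.02 y [-0.0055  0.3421 -0.9397] 0.6987207811407719
```

View pics/s7.png

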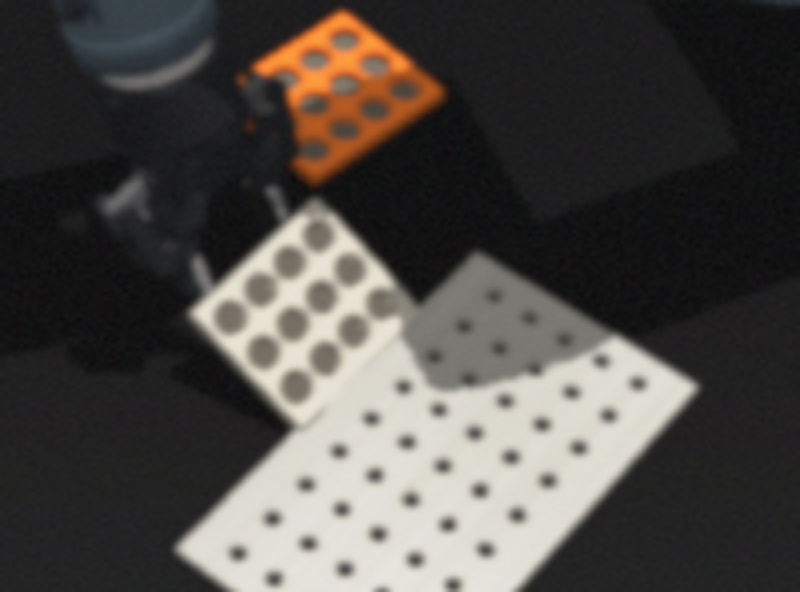

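Tip-up is about 30°. Lean stays at 20° and I continue.

```bash
python3 -m jog '[[0,-2.4,3.15,0,0,0,-0.4],[0,-2.2,3.25,0,0,0,-0.4],[0,-2.1,3.35,0,0,0,-0.4],[0,-1.9,3.5,0,0,0,-0.4],[0,-1.8,3.6,0,0,0,-0.4],[0,-1.65,3.7,0,0,0,-0.4],[0,0,0,0,0,0,-0.4]]'; python3 - <<'E'
from h import *
import cv2
st()
im=camera("scene");cv2.imwrite("pics/s8.png",cv2.resize(im[150:310,260:460],None,fx=4,fy=3.7,interpolation=cv2.INTER_CUBIC))
E
```

```text
time_s: 11.35
eef_pos: [0.526, -0.0266, 0.0592]
eef_rot: [0.819, -0.573, -0.006, 0.008]
wrist_force: [-0.4, -1.2, -0.4]
opening: 0.702
11.35 [ 0.526  -0.0266  0.0592] F [-0.42 -1.17 -0.4 ] xaz 1.15 y [-0.0066  0.3422 -0.9396] 0.7022898707336898
```

View pics/s8.png

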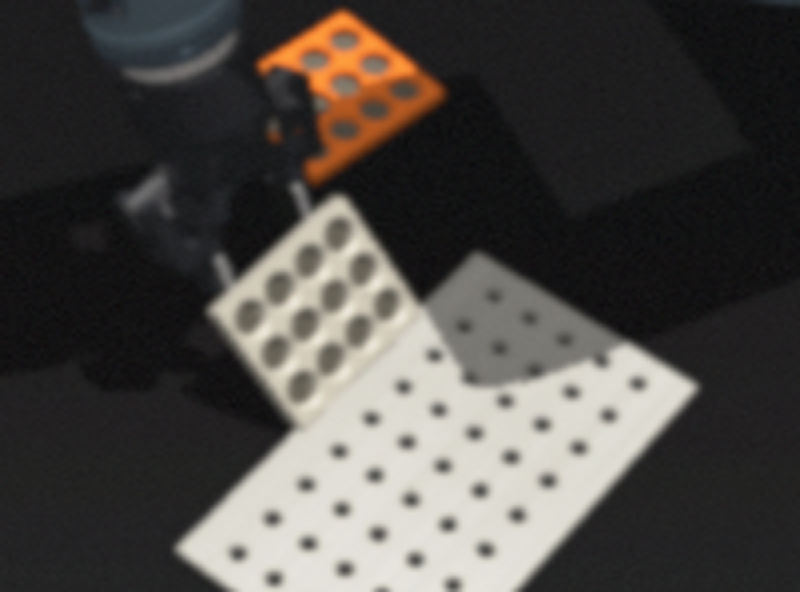

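About 45° now, and the leading edge is still seated along the draining plate's edge.

```bash
python3 -m jog '[[0,-1.2,3.75,0,0,0,-0.4],[0,-1.0,3.8,0,0,0,-0.4],[0,-0.8,3.9,0,0,0,-0.4],[0,-0.7,4,0,0,0,-0.4],[0,-0.5,4,0,0,0,-0.4],[0,-0.3,4,0,0,0,-0.4],[0,0,0,0,0,0,-0.4]]'; python3 - <<'E'
from h import *
import cv2
st()
im=camera("scene");cv2.imwrite("pics/s9.png",cv2.resize(im[150:310,260:460],None,fx=4,fy=3.7,interpolation=cv2.INTER_CUBIC))
E
```

```text
time_s: 11.98
eef_pos: [0.5261, -0.0072, 0.0721]
eef_rot: [0.819, -0.574, -0.006, 0.008]
wrist_force: [-2.8, -5.5, 6.4]
opening: 0.696
11.98 [ 0.5261 -0.0072  0.0721] F [-2.81 -5.55  6.39] xaz 1.14 y [-0.0057  0.3407 -0.9401] 0.6963174820482022
```

View pics/s9.png

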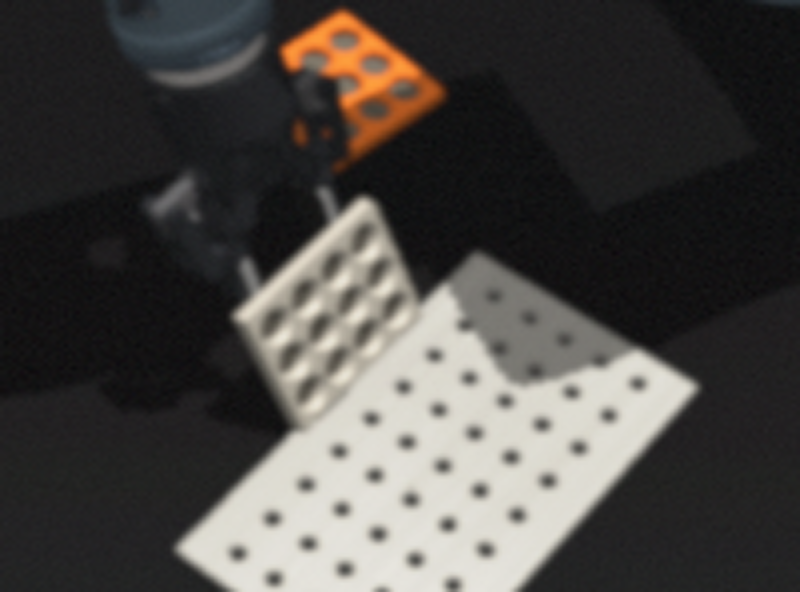

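About 60°. The up-force puts the tips in the notch under the rim against the foot: 85 mm from the pivot, against 84 mm by geometry. I'll follow the true arc and ease that off.

```bash
python3 -m jog '[[0,-1.9,3.6,0,0,0,-0.4],[0,-0.7,3.6,0,0,0,-0.4],[0,-0.7,3.6,0,0,0,-0.4],[0,-0.5,3.6,0,0,0,-0.4],[0,0,0,0,0,0,-0.4]]';  python3 - <<'E'
from h import *
import cv2
st()
im=camera("scene");cv2.imwrite("pics/s10.png",cv2.resize(im[150:310,260:460],None,fx=4,fy=3.7,interpolation=cv2.INTER_CUBIC))
E
```

```text
time_s: 12.45
eef_pos: [0.5254, 0.0061, 0.0797]
eef_rot: [0.819, -0.573, -0.006, 0.008]
wrist_force: [0.5, -1.0, 1.0]
opening: 0.703
12.45 [0.5254 0.0061 0.0797] F [ 0.53 -1.04  1.01] xaz 1.13 y [-0.0065  0.3423 -0.9396] 0.702581874078891
```

View pics/s10.png

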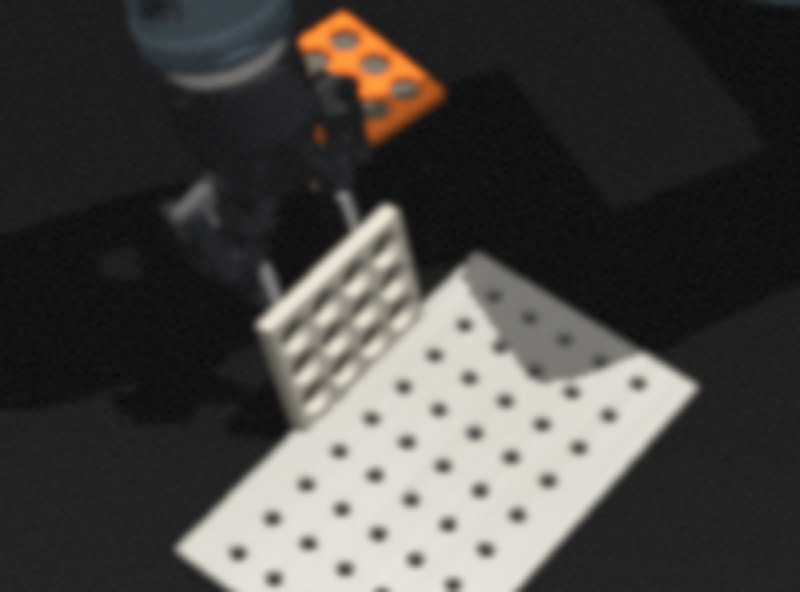

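Forces are down to about 1 N at roughly 70°. Step 2 should now be registering. On toward vertical.

```bash
python3 -m jog '[[0,0.2,3.7,0,0,0,-0.4],[0,0.3,3.7,0,0,0,-0.4],[0,0.3,3.7,0,0,0,-0.4],[0,0.5,3.7,0,0,0,-0.4],[0,0.7,3.6,0,0,0,-0.4],[0,0.9,3.6,0,0,0,-0.4],[0,0,0,0,0,0,-0.4]]';  python3 - <<'E'
from h import *
import cv2
st()
im=camera("scene");cv2.imwrite("pics/s11.png",cv2.resize(im[150:310,260:460],None,fx=4,fy=3.7,interpolation=cv2.INTER_CUBIC))
E
```

```text
time_s: 13.08
eef_pos: [0.5246, 0.0278, 0.084]
eef_rot: [0.819, -0.573, -0.005, 0.008]
wrist_force: [-0.5, -0.3, 0.5]
opening: 0.699
13.08 [0.5246 0.0278 0.084 ] F [-0.46 -0.25  0.47] xaz 1.14 y [-0.0073  0.3424 -0.9395] 0.6992115800941758
```

View pics/s11.png

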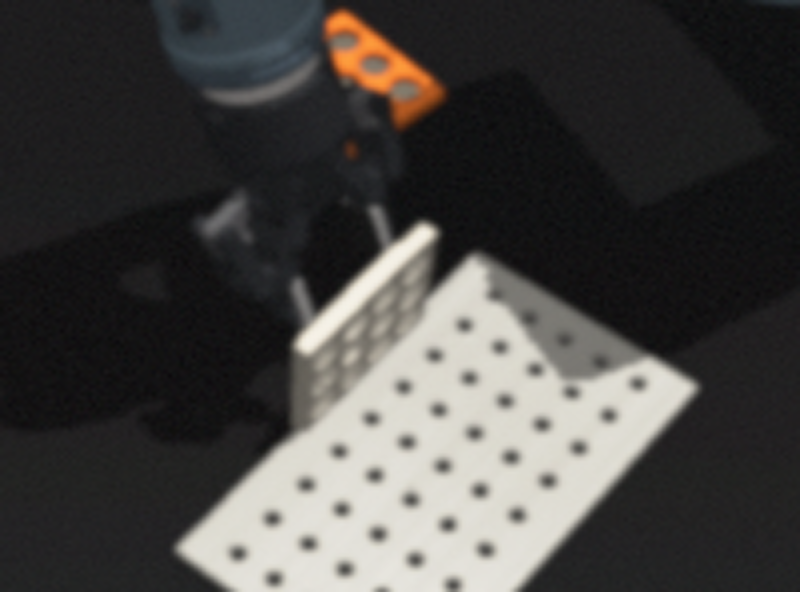

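Nearly upright, about 87°. Now I'll push it gently over the top.

```bash
python3 -m jog '[[0,0.9,2.8,0,0,0,-0.4],[0,0.9,2.8,0,0,0,-0.4],[0,1,2.8,0,0,0,-0.4],[0,1,2.8,0,0,0,-0.4],[0,1,2.8,0,0,0,-0.4],[0,0,0,0,0,0,-0.4]]';  python3 - <<'E'
from h import *
import cv2
st()
im=camera("scene");cv2.imwrite("pics/s12.png",cv2.resize(im[150:310,260:460],None,fx=4,fy=3.7,interpolation=cv2.INTER_CUBIC))
E
```

```text
time_s: 13.63
eef_pos: [0.5245, 0.0423, 0.0844]
eef_rot: [0.819, -0.573, -0.006, 0.008]
wrist_force: [0.4, 0.1, -0.0]
opening: 0.702
13.63 [0.5245 0.0423 0.0844] F [ 0.45  0.13 -0.03] xaz 1.12 y [-0.007   0.3422 -0.9396] 0.7017662989121661
```

View pics/s12.png

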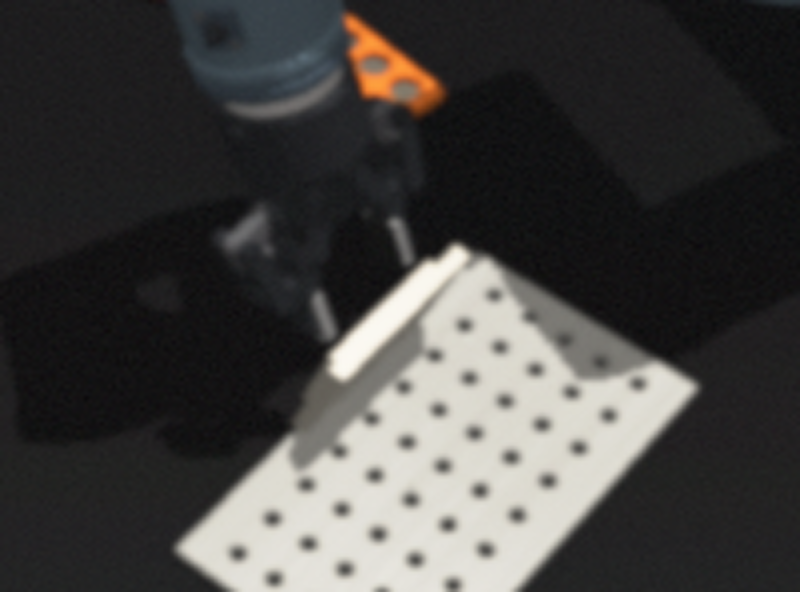

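```bash
python3 -m jog '[[0,1,2.5,0,0,0,-0.4],[0,1,2.5,0,0,0,-0.4],[0,1,2.5,0,0,0,-0.4],[0,0,0,0,0,0,-0.4],[0,0,0,0,0,0,-0.4]]';  python3 - <<'E'
from h import *
import cv2
st()
im=camera("scene");cv2.imwrite("pics/s13.png",cv2.resize(im[150:310,260:460],None,fx=4,fy=3.7,interpolation=cv2.INTER_CUBIC))
E
```

```text
time_s: 14.1
eef_pos: [0.5245, 0.0499, 0.0841]
eef_rot: [0.819, -0.574, -0.006, 0.008]
wrist_force: [0.5, -0.1, -0.1]
opening: 0.702
14.1 [0.5245 0.0499 0.0841] F [ 0.5  -0.11 -0.1 ] xaz 1.12 y [-0.0068  0.3419 -0.9397] 0.701943836818466
```

View pics/s13.png

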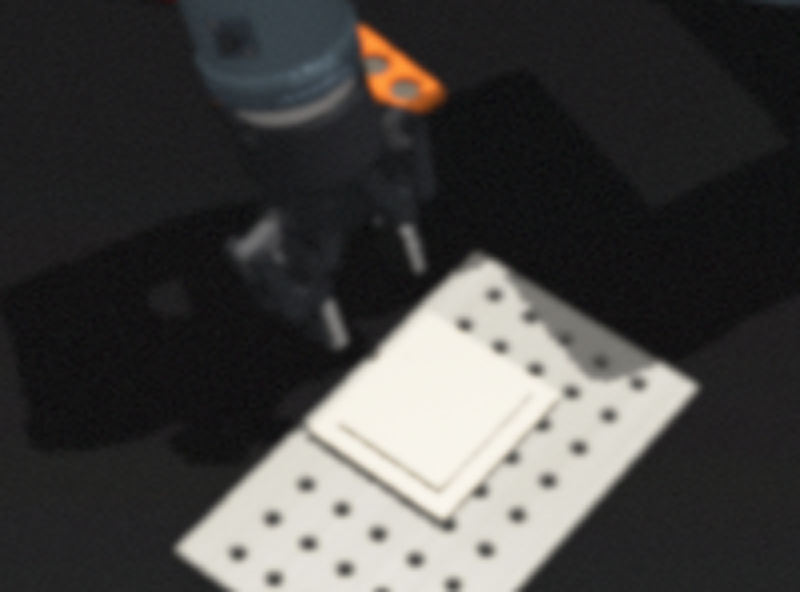

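It has flipped and lies foot up on the draining plate. I'll back the hand up and away, then measure.

```bash
python3 -m jog '[[0,-10,-3,0,0,0,-0.4],[0,-20,-5,0,0,0,-0.4],[0,-25,-10,0,0,0,-0.4],[0,-25,-25,0,0,0,-0.4],[0,-10,-30,0,0,0,-0.4],[0,0,-35,0,0,0,-0.4],[0,0,-35,0,0,0,-0.4],[0,0,-35,0,0,0,-0.4]]'; python3 -m jog '[[0,0,-35,0,0,0,-0.4],[0,0,-35,0,0,0,-0.4],[0,0,-35,0,0,0,-0.4],[0,0,0,0,0,0,-0.4],[0,0,0,0,0,0,-0.4]]';  python3 - <<'E'
from h import *
import cv2
st()
cv2.imwrite("pics/s14.png",camera("scene"))
im=camera("top");cv2.imwrite("pics/t14f.png",im);cv2.imwrite("pics/t14.png",cv2.resize(im[180:320,220:400],None,fx=4.2,fy=4.2,interpolation=cv2.INTER_CUBIC))
E
```

```text
time_s: 14.82
eef_pos: [0.5285, -0.1508, 0.1086]
eef_rot: [0.819, -0.574, -0.006, 0.007]
wrist_force: [0.8, -0.0, -0.9]
opening: 0.701
time_s: 15.23
eef_pos: [0.5295, -0.249, 0.0715]
eef_rot: [0.819, -0.573, -0.004, 0.007]
wrist_force: [-0.4, 0.9, 1.3]
opening: 0.702
15.23 [ 0.5295 -0.249   0.0715] F [-0.36  0.88  1.25] xaz 0.91 y [-0.0062  0.3427 -0.9394] 0.7016305991032713
```

View pics/s14.png

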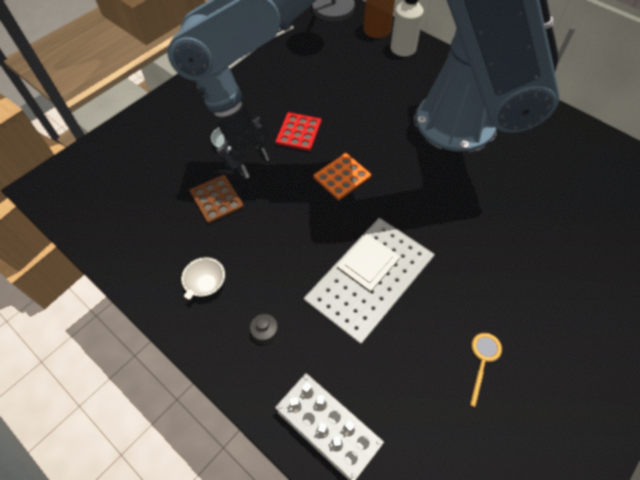

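View pics/t14.png

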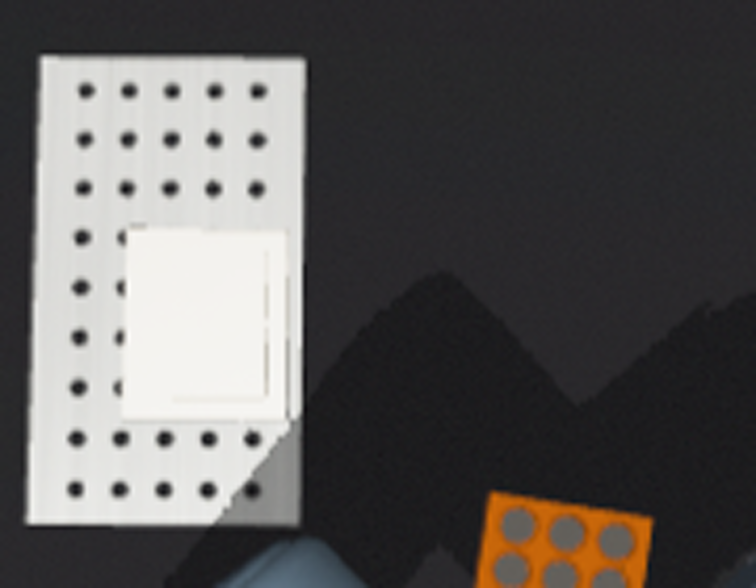

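View pics/t14f.png

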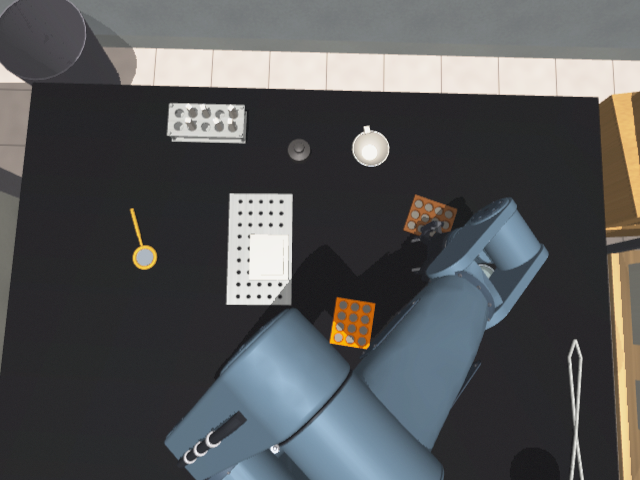

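The plate lies flat, wells down, fully inside the draining plate: crop corners (125,229), (287,232), (285,419) and (121,419). The basin, counterweight and lens haven't moved. I'll raise the hand, check the dish, and compute the position.

```bash
python3 -m jog '[[0,-20,5,0,0,0,-0.4],[0,-30,10,0,0,0,-0.4],[0,-35,12,0,0,0,-0.4],[0,-35,12,0,0,0,-0.4],[0,-20,8,0,0,0,-0.4],[0,0,0,0,0,0,-0.4],[0,0,0,0,0,0,-0.4]]';python3 - <<'E'
from h import *
import cv2
st()
c=np.array([px("top",220+(a+.5)/4.2-.5,180+(b+.5)/4.2-.5,.020) for a,b in [(125,229),(287,232),(285,419),(121,419)]])
print(np.linalg.norm(np.roll(c,-1,0)-c,axis=1)); d=c.mean(0)-[.5448,.1245,0];a=np.radians(1.2)
print("in drain x,y",d[0]*np.cos(a)+d[1]*np.sin(a),-d[0]*np.sin(a)+d[1]*np.cos(a))
a0=cv2.imread("pics/scene0.png")
im=camera("scene");cv2.imwrite("pics/s15.png",im)
for n,(u,v) in dict(basin=(203,278),dish=(227,138),lens=(485,365),weight=(263,327)).items():
    print(n,cv2.absdiff(im,a0)[v-22:v+22,u-25:u+25].mean())
E
```

```text
time_s: 15.92
eef_pos: [0.5312, -0.25, 0.2222]
eef_rot: [0.818, -0.575, -0.007, 0.008]
wrist_force: [-0.6, 0.9, -0.2]
opening: 0.701
15.92 [ 0.5312 -0.25    0.2222] F [-0.58  0.94 -0.2 ] xaz 1.21 y [-0.0039  0.3388 -0.9408] 0.7006035336922816
[0.09623226 0.11087664 0.09618026 0.11267617]
in drain x,y -0.022779085367367075 -0.023182290971962328
basin 0.9365151515151515
dish 4.256818181818182
lens 1.146060606060606
weight 1.2659090909090909
```

View pics/s15.png

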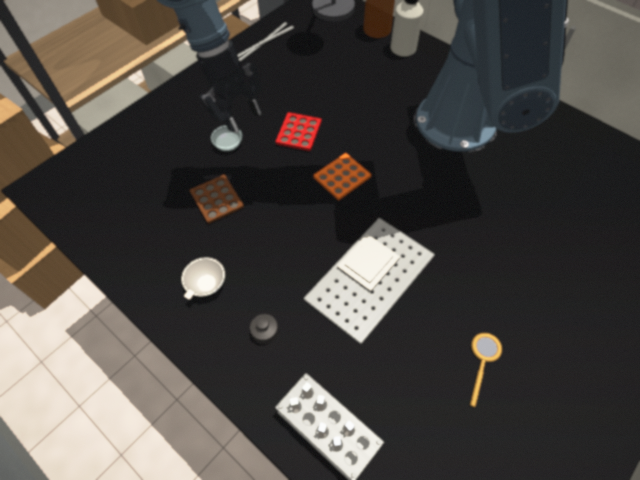

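The dish is still at (227,138), and the hand is well above everything. Plate centre is (-23, -23) mm in the draining plate's frame, inside the limits. Handing in.

```bash
python3 -c "
from bench import *
print(hand_in())"
```

```text
the job is handed in; nothing more can be done
None
```

The spot plate is now wells down on top of the draining plate, and I've handed the job in at about 16 s of the 56 s allowed. The hand-in gave no verdict.

**How it went:** I pushed the plate across with both fingertips, which turned it square, and pressed it flat against the edge with about 10 N. I then raised its trailing edge by friction and by pushing under the rim. It tipped up on the edge, passed upright and fell over.

**Last checks:**
- **Position:** the plate's centre is at about (-23, -23) mm in the draining plate's frame, inside the ±125 and ±60 mm limits. Its outline measured about 96 by 112 mm, as given.
- **Flatness:** it looks flat and fully on the draining plate in both camera views. I didn't measure its tilt or height directly.
- **Other things:** the basin, counterweight, lens and dish look unmoved. The dish's picture area changed a little more than the others, because the hand now shows beside it in the picture.
- **Robot:** the hand stands about 0.22 m above the bench, touching nothing, with only noise on the wrist force.

None of these checks failed or disagreed.

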